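Isolate the bench supply and draw the blown fuse carrier

ROBOT

A 7-joint arm with a two-finger parallel gripper is mounted at the origin on the work surface. World frame = base frame: x ahead of the robot, y to its left, z up, the work surface at z = 0. Lengths are in mm, angles in rad, forces in N, time in s.
With the tool pointing down it reaches from about 425 to 875 mm from the base axis. Payload 8.4 kg.
Tool frame: the origin (TCP) lies between the finger pads; the fingertips stand 8 mm ahead of it and the grasp point (between the pads) lies 11 mm behind it; x points along the fingers, z is the direction in which the jaws open and shut, and the axes are right-handed (so a half turn about x gives the same grasp; the last joint's range is limited). The gripper opens to 87 mm and grips with 3 to 60 N. Pads are 19 mm wide; open, the fingers measure 117 mm over their backs; the gripper's body (75 mm by 190 mm) begins 51 mm behind the grasp point.
Start: joints at [-1.233, 0.333, 0.04, 1.465, -0.013, 1.343, -0.059], TCP at [274.975, 588.942, 230.546] pointing down, gripper open.
Joint ranges: [-2.58, 2.58], [-0.38, 2.09], [-1.3, 1.39], [0.25, 2.4], [-1.5, 4.64], [0.08, 2.09], [-2.65, 2.65]. Speed limits (rad/s): [2.22, 2.22, 2.79, 2.79, 3.14, 3.14, 3.14].

INTERFACE

Orientations are given as a 3x3 rotation matrix whose columns are the frame's x, y, z axes.
In Python, from rig import * gives the robot as it stands.
- The arm moves only by the shell command python3 -m handwheel 'ROWS' [FORCE]. ROWS is text: rows parted by semicolons, each of 5 numbers parted by spaces: the gripper command: -1 is fully open, 1 is shut, values between are in proportion, then the shift along the tool's x, y, z in m, then the turn about the tool's x in rad. In form: claw tx ty tz turn; .... A call has 1 to 8 rows; each row is the pose to reach, as a shift and turn from the pose commanded when the call began, along the tool's axes at that moment; what a row does not reach only later rows make up. A row lasts 1/8 s, in which the tool goes at most 62.5 mm and 10.7 degrees, less where a joint would pass 70% of its speed; a pose out of reach is approached as far as the arm can. A call with a gripper value outside its range is refused whole. The fingers move at their own pace and stop on an object; FORCE is the grip in N (left out, the last holds). Time passes only in rows, so rows that repeat a pose let the fingers close. It gives the time, the measured TCP pose, the force and the opening at its end, in the units of the state.
- get_state(): the state, without advancing time (a new reading comes with each control period).
- snapshot(name): name is "scene" or "top" or "wrist"; returns a dict with "color" (480x640x3 uint8, red, green, blue), "range_z" (480x640 float32, mm along the optical axis (not along the pixel's ray), 0 where there is no reading), "fx", "fy", "cx", "cy" (pixels), "k1" (the pictures are not rectified: a ray, as slopes to the right and down, at radius r is drawn at 1 + k1 r^2 times it, then the intrinsics apply), "camera_from_world" (4x4, takes a point from world to camera coordinates); the wrist camera has in their place "hand_eye" (4x4, takes a point from camera to tool coordinates, whose origin is the TCP and whose axes are the tool frame's). Camera axes: x right, y down, z forward; pixel columns grow to the right and rows downward; lengths in mm; the calibration is good to about 2 mm. A picture is of the moment at which its call begins: read the wrist's pose just before it.
- job_done(): hands the job in, once; it reports no verdict.
The state is a dict: "clock": time; "joint_pos": joint angles; "joint_vel": joint speeds; "joint_torque": joint torques, N m; "eef_pos": TCP position; "tool_rot": TCP orientation; "contact_force": force on the tool from outside, world axes, zero at the start; "moment": the same for the moment, N m; "grip_width": opening from 0.0 (shut) to 1.0 (fully open).
Only numpy, scipy, OpenCV 4.12 (cv2) and the standard library are available. Lean on these libraries where they do the work, as an engineer would, in place of code of your own. Each camera call takes 0.05 s, during which the arm holds its last target.

TASK

A fuse has blown in the bench power distribution unit: of its three fuse carriers, pull the one whose white striker button has popped up. First throw the main switch fully over to off (its toggle leans away from the robot when on), then pinch the blown carrier's two opposed side catches together, draw it straight up out of its base and finish still holding it by the catches, level and steady, about 10 cm above where it sat and touching nothing else. Leave the two sound carriers seated and everything around the unit where it is.

Things in the scene. Friction and masses are not known exactly. Their poses are not given: they have to be found in the camera images.
- unit: Grey steel power distribution box fixed to the bench, 190 mm (x) x 330 mm (y) x 70 mm high. Origin: centre of its underside on the bench; z up, x away from the robot, y along the row of fittings on its top panel: three black fuse bases at x = 0, y = -115, -55, +5 mm (the blown carrier may be in any) and the main switch at y = +98 mm.
- unit_panel (a point): Centre of the unit's top panel. Each fuse base on it is 82 mm (unit's x) x 37 mm (y); its long side walls rise 28 mm above the panel, its end walls only 21 mm. The black switch housing is 96 mm (x) x 56 mm (y) and 22 mm high; its middle, 62 x 40 mm, is 30 mm high.
- main_switch (a joint): Toggle of the main switch, rad: 0 = on, leaning 0.45 rad from upright to the unit's +x, away from the robot; 0.90 = fully off against its stop, leaning 0.45 rad to -x, towards the robot. It stays where it is left; about 2 to 4 N moves it.
- main_switch_tip (a point): Middle of the tip of the black toggle, a paddle 8 mm thick and 14 mm wide (along the unit's y), 42 mm from its pivot; its upper 25 mm or so stand out above the housing. When on, the tip is 56 mm above the top panel and 18 mm to +x of the pivot.
- switch_pivot (a point): Pivot of the toggle, 18 mm above the top panel, fixed in the unit; the pivot axis is the unit's y.
- blown: The blown fuse carrier: black block 46 mm (x) x 26 mm (y), 36 mm at a flange, 54 mm high; its white striker button, 14 mm across, stands 18 mm proud (flush on the sound ones). About 0.17 kg. Origin: centre of its underside, blade tips, 4.5 mm above the top panel when seated; axes as the unit's. Locked in its base until both catches are pinched; then it lifts straight up, free after 28 mm.
- blown_grip (a point): Midway between the two catches' finger pads, 42 mm above the carrier's origin: where the middle of the finger pads belongs, closing along the carrier's x. The base's side walls guide the carrier with 1.5 mm of play each side. 60 mm over the catches when out, 50 mm when both are pinched in.
- blown_near: Catch at the carrier's -x end, towards the robot: grey ribbed upright tab 18 mm wide (y), 5 mm thick, top 54 mm above the carrier's origin. Its own origin: mid thickness, level with the carrier's origin, 27.5 mm from the carrier's centre when out, 22.5 mm when fully in. Sprung outwards: 3 N to start, 6 N to hold in against its stop after 5 mm; its hook lets go after about 3 mm.
- blown_far: The same catch at the carrier's +x end, away from the robot.
- sound_a: A sound fuse carrier, the same as the blown one but with its striker button flush. Origin as for the blown one. To be left seated.
- sound_b: The other sound fuse carrier, the same. To be left seated.
- meter: Handheld multimeter lying on the bench, 165 x 82 x 32 mm, origin at the centre of its underside. Bystander.
- screwdriver: Screwdriver lying on the bench, 200 mm long, beyond the unit. Bystander.
- fuse_tray: Small grey open tray with spare cartridge fuses, 110 x 80 x 28 mm, origin at the centre of its underside. Bystander.

How it is judged:
By the outcome, as a careful person would: the job done as asked, in the order asked, and still so for the second after the job is handed in, while the arm keeps its last pose, push and grip.
It also fails if it takes over 45 s, if anything falls off the work surface, if the arm or the gripper's body presses on something with over 40 N, if the wrist force passes 120 N, or if a joint passes its speed limit or range.

## Working session

There is one attempt and no reset: what is moved stays moved. The work goes in short steps, Python scripts to look and compute and a shell command to move; the robot and the scene stay as the last step left them, time stands still between calls to the robot, and variables do not carry over. Pictures are saved under pics/ and viewed, and the job is handed in when it is done.

```bash
ls; mkdir -p pics
cat > h.py <<'E'
from rig import *
import numpy as np, cv2
def px2cam(s,u,v):
    K=np.array([[s['fx'],0,s['cx']],[0,s['fy'],s['cy']],[0,0,1]],float)
    d=np.array([s['k1'],0,0,0,0],float)
    return cv2.undistortPoints(np.array([[[u,v]]],float),K,d)[0,0]
def c2w(s,st=None):
    if 'camera_from_world' in s: return np.linalg.inv(np.array(s['camera_from_world']))
    T=np.eye(4);T[:3,:3]=st['tool_rot'];T[:3,3]=st['eef_pos']
    return T@np.array(s['hand_eye'])
def pt(s,u,v,st=None,z=None):
    x,y=px2cam(s,u,v);M=c2w(s,st)
    if z is None:
        r=s['range_z'][int(round(v)),int(round(u))];p=np.array([x*r,y*r,r,1]);return (M@p)[:3]
    o=M[:3,3];d=M[:3,:3]@np.array([x,y,1]);return o+d*(z-o[2])/d[2]
E
python3 - <<'E'
from h import *
import pickle
st=get_state();print({k:np.round(v,3).tolist() for k,v in st.items()})
D={}
for n in ("scene","top","wrist"):
    s=snapshot(n);D[n]=s;cv2.imwrite(f'pics/{n}0.png',s['color'][:,:,::-1]);print(n,s['fx'],s['k1'])
pickle.dump((st,D),open('d0.pkl','wb'))
E
```

```text
pics
{'clock': 0.0, 'joint_pos': [-1.233, 0.334, 0.04, 1.466, -0.013, 1.343, -0.059], 'joint_vel': [0.001, -0.0, 0.001, -0.0, -0.002, 0.002, -0.002], 'joint_torque': [-0.001, -65.637, 1.335, -40.379, -0.06, 0.045, 0.0], 'eef_pos': [274.8, 588.537, 229.656], 'tool_rot': [[-0.001, -0.906, 0.423], [-0.002, 0.423, 0.906], [-1.0, -0.0, -0.002]], 'contact_force': [0.153, 0.319, 0.312], 'moment': [-0.005, -0.009, 0.002], 'grip_width': 1.001}
scene 537.6599113474916 -0.10792605514857208
top 580.1836112711344 -0.05140997923864869
wrist 349.42269875440115 -0.05241708000650105
```

View pics/scene0.png

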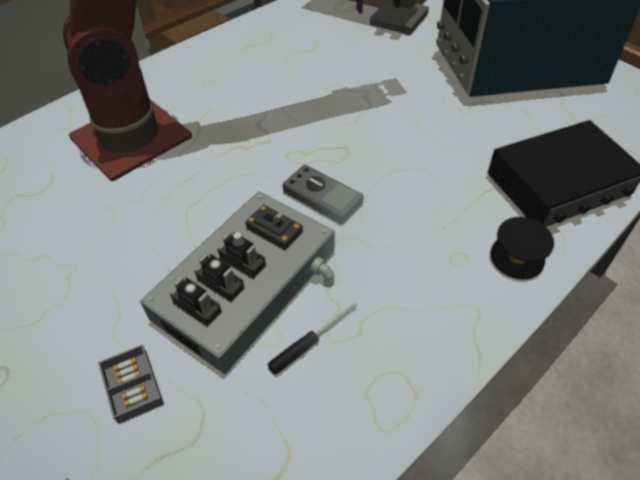

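View pics/top0.png

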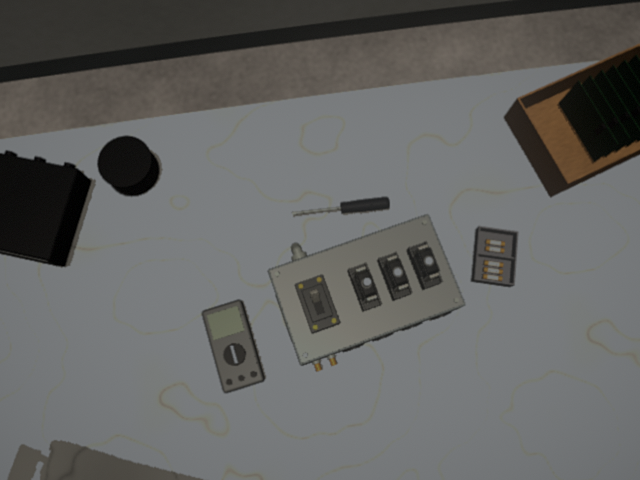

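View pics/wrist0.png

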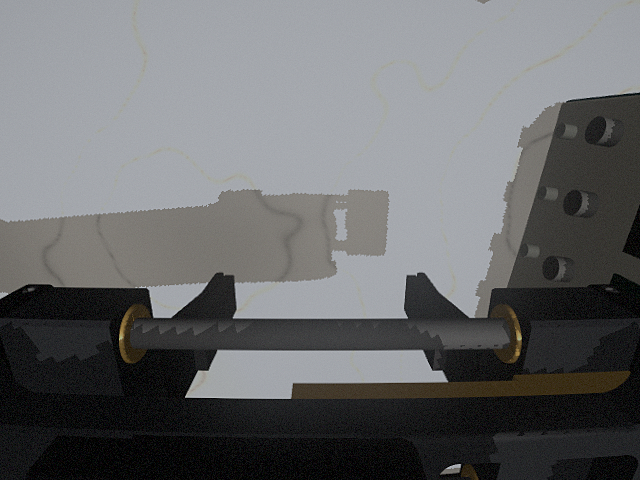

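Run:
```python
from h import *
import pickle
st,D=pickle.load(open('d0.pkl','rb'))
s=D['top'];c=s['color'][205:375,260:475,::-1];cv2.imwrite('pics/top_c.png',cv2.convertScaleAbs(cv2.resize(c,None,fx=3.5,fy=3.5,interpolation=cv2.INTER_CUBIC),alpha=1.4))
s2=D['scene'];c=s2['color'][185:330,140:340,::-1];cv2.imwrite('pics/sc_c.png',cv2.convertScaleAbs(cv2.resize(c,None,fx=4,fy=4,interpolation=cv2.INTER_CUBIC),alpha=1.4))
print(np.round(c2w(s),3)); 
for u,v in [(345,320),(430,223),(395,272),(367,282),(427,262),(398,271)]: print(u,v,pt(s,u,v).round(1))
```

```text
[[-1.410000e-01 -9.660000e-01  2.170000e-01  4.120810e+02]
 [-9.900000e-01  1.380000e-01 -3.000000e-02  4.818300e+01]
 [-0.000000e+00 -2.190000e-01 -9.760000e-01  1.151358e+03]
 [ 0.000000e+00  0.000000e+00  0.000000e+00  1.000000e+00]]
345 320 [504.6 -19.7  70.9]
430 223 [ 665.6 -210.4   71.1]
395 272 [ 571.1 -117.1  132.7]
367 282 [558.4 -63.3 145.8]
427 262 [ 581.3 -177.7  129.7]
398 271 [ 572.4 -123.1  130.5]
```

View pics/top_c.png

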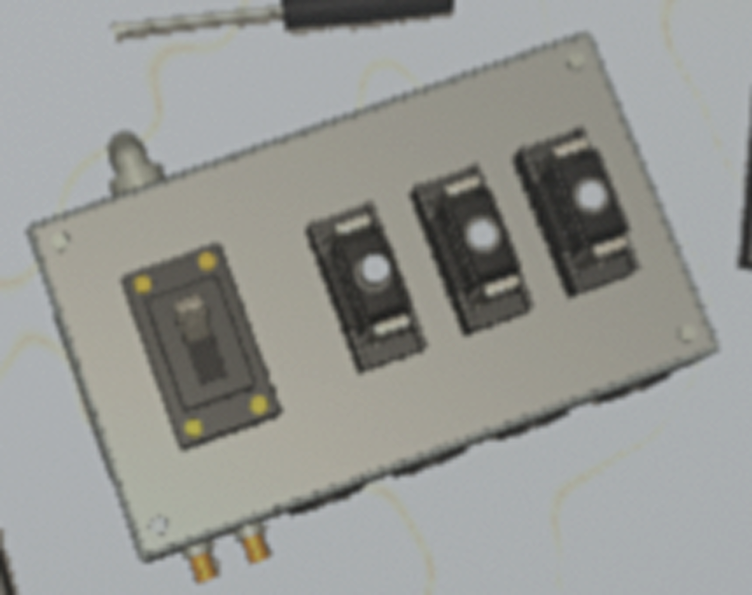

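View pics/sc_c.png

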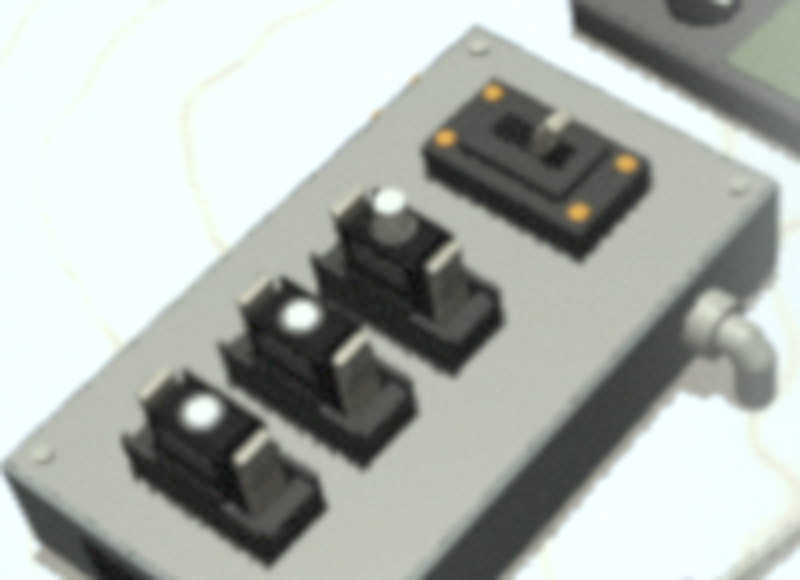

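The top crop shows the panel corners at about (30,226), (590,32), (718,350), (145,560). The carrier next to the switch is the blown one: its button is at range height 146 mm against 130 mm on the others.

Run:
```python
from h import *
import pickle
st,D=pickle.load(open('d0.pkl','rb'))
s=D['top']
f=lambda x,y:(260+(x+.5)/3.5-.5,205+(y+.5)/3.5-.5)
C=[pt(s,*f(*p),z=70) for p in [(30,226),(590,32),(718,350),(145,560)]]  # +x+y, +x-y, -x-y, -x+y
C=np.array(C);print(C.round(1))
c=C.mean(0)
ly=[C[0]-C[1],C[3]-C[2]];lx=[C[0]-C[3],C[1]-C[2]]
print([np.linalg.norm(v).round(1) for v in ly+lx])
a=[np.arctan2(-v[0],v[1]) for v in ly]+[np.arctan2(v[1],v[0]) for v in lx];print(a)
th=np.mean(a);R=np.array([[np.cos(th),-np.sin(th)],[np.sin(th),np.cos(th)]])
print(c,th)
U=lambda x,y:c[:2]+R@np.array([x,y])
print('blown',U(0,5),'pivot',U(0,98),'tip',U(18,98))
for n,p,z in [('button',(375,268),146.5),('far',(352,222),128.5),('near',(391,326),128.5),('tip',(190,303),126)]:
    q=pt(s,*f(*p),z=z);print(n,q.round(1),'unit',(R.T@(q[:2]-c[:2])).round(1))
s=D['scene'];g=lambda x,y:(140+(x+.5)/4-.5,185+(y+.5)/4-.5)
for n,p,z in [('corner+x+y',(778,185),70),('corner-x+y',(476,28),70),('corner -x-y',(5,465),70),('button',(390,203),146.5),('far',(443,255),128.5),('near',(349,210),128.5),('tip',(552,128),126)]:
    q=pt(s,*g(*p),z=z);print(n,q.round(1),'unit',(R.T@(q[:2]-c[:2])).round(1))
```

```text
[[ 620.   109.6   70. ]
 [ 684.5 -210.7   70. ]
 [ 501.  -246.5   70. ]
 [ 435.4   72.1   70. ]]
[np.float64(326.7), np.float64(325.4), np.float64(188.4), np.float64(187.0)]
[np.float64(0.1986780172777375), np.float64(0.20278975277795006), np.float64(0.20041978785743336), np.float64(0.19314703909744751)]
[560.24200822 -68.8531688   70.        ] 0.19875864925264208
blown [559.25474536 -63.95160659] pivot [540.89165619  27.21745042] tip [558.53728013  30.77159671]
button [559.8 -63.  146.5] unit [0.7 5.8]
far [587.6 -57.2 128.5] unit [29.1  6.1]
near [531.9 -68.3 128.5] unit [-27.7   6.1]
tip [558.3  30.8 126. ] unit [17.8 98. ]
corner+x+y [619.4 111.   70. ] unit [ 93.6 164.6]
corner-x+y [437.5  73.3  70. ] unit [-92.2 163.6]
corner -x-y [ 502.5 -244.8   70. ] unit [ -91.4 -161.1]
button [559.1 -62.5 146.5] unit [0.1 6.5]
far [584.5 -56.2 128.5] unit [26.3  7.6]
near [536.  -70.4 128.5] unit [-24.1   3.3]
tip [558.8  26.8 126. ] unit [17.5 94. ]
```

```bash
python3 -m handwheel '0 0 -.06 -.05 .1; 0 0 -.12 -.1 .25; 0 0 -.18 -.15 .4; 0 0 -.24 -.2 .55; 0 0 -.3 -.25 .7; 0 0 -.36 -.3 .85; 0 .03 -.42 -.34 .934; 0 .03 -.49 -.388 .934'; python3 -m handwheel '0 0 0 0 0;0 0 0 0 0'
python3 - <<'E'
from h import *
st=get_state();print({k:np.round(v,3).tolist() for k,v in st.items()})
s=snapshot('wrist');cv2.imwrite('pics/w1.png',s['color'][:,:,::-1])
E
```

```text
clock: 1.15
eef_pos: [493.7, 138.9, 212.9]
tool_rot: [[-0.0, -0.198, 0.98], [0.0, 0.98, 0.198], [-1.0, 0.0, 0.0]]
contact_force: [0.7, 1.1, 0.3]
grip_width: 0.499
clock: 1.4
eef_pos: [493.1, 140.9, 213.0]
tool_rot: [[-0.001, -0.198, 0.98], [0.0, 0.98, 0.198], [-1.0, 0.0, -0.001]]
contact_force: [-0.6, 0.8, 0.5]
grip_width: 0.501
{'clock': 1.4, 'joint_pos': [-0.795, 0.056, 0.45, 1.838, -0.026, 1.254, -0.137], 'joint_vel': [-0.02, -0.002, -0.023, -0.001, -0.001, 0.001, -0.002], 'joint_torque': [1.808, -38.904, 2.709, -39.33, 0.165, 0.023, 0.077], 'eef_pos': [493.124, 140.938, 213.028], 'tool_rot': [[-0.001, -0.198, 0.98], [0.0, 0.98, 0.198], [-1.0, 0.0, -0.001]], 'contact_force': [-0.568, 0.838, 0.546], 'moment': [0.015, 0.074, 0.01], 'grip_width': 0.501}
```

View pics/w1.png

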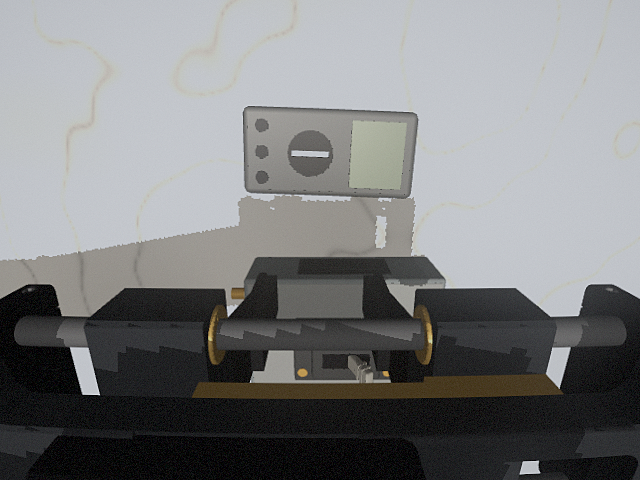

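```bash
python3 -m handwheel '0 0 -.05 .016 0; 0 0 -.1 .032 0; 0 .02 -.121 .038 0; 0 .04 -.121 .038 0; 0 .06 -.121 .038 0;0 .06 -.121 .038 0; 0 .06 -.121 .038 0'
python3 - <<'E'
from h import *
st=get_state();s=snapshot('wrist');cv2.imwrite('pics/w2.png',s['color'][:,:,::-1]);s=snapshot('top');cv2.imwrite('pics/t2.png',cv2.resize(s['color'][205:375,240:475,::-1],None,fx=3,fy=3))
s=snapshot('scene');cv2.imwrite('pics/s2.png',cv2.resize(s['color'][130:330,140:340,::-1],None,fx=3,fy=3))
print(st['joint_pos'])
E
```

```text
clock: 2.33
eef_pos: [554.9, 30.7, 154.0]
tool_rot: [[0.001, -0.2, 0.98], [0.0, 0.98, 0.2], [-1.0, 0.0, 0.001]]
contact_force: [0.2, -0.4, -0.2]
grip_width: 0.502
[-0.6253507   0.21156193  0.55975085  1.81991561 -0.12310972  1.14378751
  0.17690427]
```

View pics/w2.png

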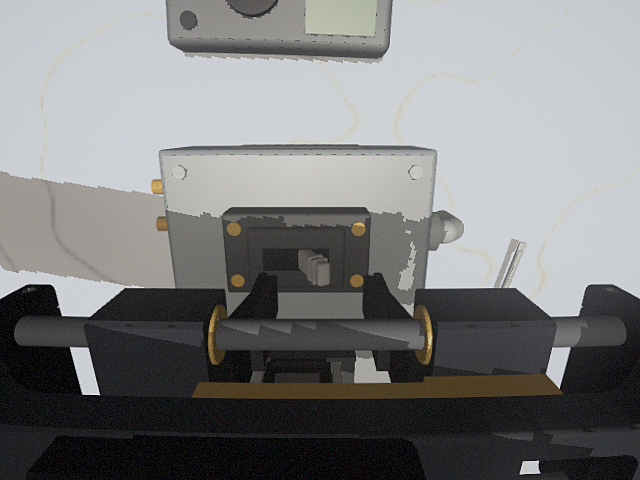

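View pics/s2.png

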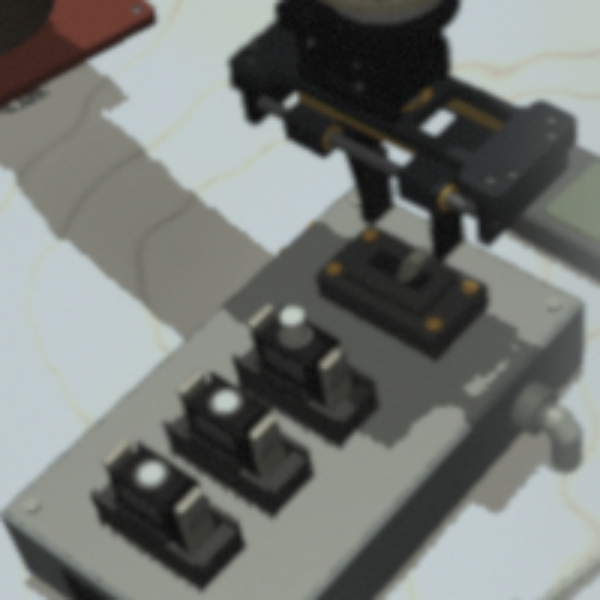

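Run:
```python
from h import *
st=get_state();s=snapshot('wrist')
print(np.round(s['hand_eye'],3))
T=np.array(st['tool_rot']);e=np.array(st['eef_pos'])
for u,v in [(316,266),(323,270),(308,258),(310,263)]:
    q=pt(s,u,v,st); r=T.T@(q-e); print(u,v,q.round(1),r.round(1), pt(s,u,v,st,z=126).round(1))
for u,v in [(234,229),(358,229),(238,281),(357,281)]:
    q=pt(s,u,v,st);print(q.round(1),(T.T@(q-e)).round(1))
```

```text
[[  -0.      -0.287    0.958 -153.233]
 [  -0.      -0.958   -0.287   78.404]
 [   1.      -0.       0.      -0.392]
 [   0.       0.       0.       1.   ]]
316 266 [551.6  35.3 124.6] [29.5  5.7 -2.5] [551.5  35.8 126. ]
323 270 [555.9  33.8 124.8] [29.4  3.3  1.4] [555.8  34.2 126. ]
308 258 [546.6  35.7 115.4] [38.7  7.1 -7.3] [546.2  39.6 126. ]
310 263 [548.2  34.1 118.8] [35.4  5.2 -6. ] [547.8  36.9 126. ]
[497.4  37.2  92.6] [ 61.5  18.3 -55.3]
[575.4  52.4  90.7] [63.4 17.7 24.2]
[538.9 106.9 307.4] [-153.2   78.4   -0.4]
[583.   17.1  91.5] [ 62.7 -18.3  24.6]
```

```bash
python3 -m handwheel '0 .02 0 0 0; 0 .038 0 0 0; 0 .038 0 0 0; 0 .038 0 0 0' && python3 -m handwheel '0 0 0 -.01 0; 0 0 0 -.02 0; 0 0 0 -.028 0;0 0 0 -.034 0;0 0 0 -.034 0'
```

```text
clock: 3.02
eef_pos: [554.9, 29.7, 115.6]
tool_rot: [[0.0, -0.199, 0.98], [-0.0, 0.98, 0.199], [-1.0, -0.0, 0.0]]
contact_force: [0.0, -0.0, -0.0]
grip_width: 0.5
clock: 3.65
eef_pos: [521.1, 23.0, 115.5]
tool_rot: [[0.0, -0.199, 0.98], [0.0, 0.98, 0.199], [-1.0, 0.0, 0.0]]
contact_force: [2.1, 0.4, 1.5]
grip_width: 0.499
```

```bash
python3 -m handwheel '0 0 0 -.003 0; 0 0 0 -.006 0; 0 0 0 -.006 0' && python3 -m handwheel '0 0 0 -.001 0; 0 0 0 -.002 0; 0 0 0 -.002 0'
```

```text
clock: 4.03
eef_pos: [515.6, 21.9, 115.3]
tool_rot: [[0.0, -0.199, 0.98], [-0.0, 0.98, 0.199], [-1.0, -0.0, 0.0]]
contact_force: [3.9, 1.2, 3.9]
grip_width: 0.504
clock: 4.4
eef_pos: [513.6, 21.5, 115.1]
tool_rot: [[0.0, -0.199, 0.98], [-0.0, 0.98, 0.199], [-1.0, -0.0, 0.0]]
contact_force: [4.6, 0.8, 1.1]
grip_width: 0.503
```

Run:
```python
from h import *
st=get_state();s=snapshot('wrist');cv2.imwrite('pics/w3.png',s['color'][:,:,::-1])
```

```text
(no output)
```

View pics/w3.png

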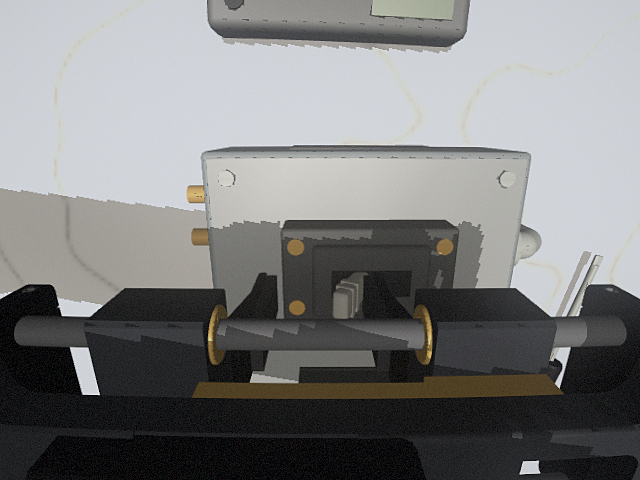

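```bash
python3 -m handwheel '0 0 0 -.001 0; 0 0 0 -.002 0; 0 0 0 -.002 0' && python3 -m handwheel '0 0 0 -.001 0; 0 0 0 -.0015 0; 0 0 0 -.0015 0'
```

```text
clock: 4.82
eef_pos: [513.1, 21.4, 115.5]
tool_rot: [[0.004, -0.199, 0.98], [0.0, 0.98, 0.199], [-1.0, -0.001, 0.004]]
contact_force: [11.4, 1.8, -2.0]
grip_width: 0.505
clock: 5.2
eef_pos: [512.7, 21.3, 115.9]
tool_rot: [[0.006, -0.199, 0.98], [0.0, 0.98, 0.199], [-1.0, -0.001, 0.006]]
contact_force: [15.5, 3.1, -3.5]
grip_width: 0.503
```

```bash
python3 -m handwheel '0 0 0 .006 0; 0 0 0 .014 0; -.3 -.02 0 .014 0; -1 -.04 0 .014 0; -1 -.06 0 .014 0; -1 -.08 0 .014 0; -1 -.08 0 .014 0; -1 -.08 0 .014 0'
python3 - <<'E'
from h import *
st=get_state();print({k:np.round(v,3).tolist() for k,v in st.items() if k in('eef_pos','tool_rot','joint_pos','contact_force')})
s=snapshot('wrist');cv2.imwrite('pics/w4.png',s['color'][:,:,::-1])
s=snapshot('top');cv2.imwrite('pics/t4.png',cv2.resize(s['color'][205:375,240:475,::-1],None,fx=3,fy=3))
E
```

```text
clock: 6.2
eef_pos: [523.0, 23.4, 194.0]
tool_rot: [[-0.002, -0.199, 0.98], [-0.0, 0.98, 0.199], [-1.0, -0.0, -0.002]]
contact_force: [0.7, -0.6, -0.1]
grip_width: 0.984
{'joint_pos': [-0.655, 0.099, 0.565, 1.843, -0.056, 1.217, 0.127], 'eef_pos': [523.032, 23.407, 194.041], 'tool_rot': [[-0.002, -0.199, 0.98], [-0.0, 0.98, 0.199], [-1.0, -0.0, -0.002]], 'contact_force': [0.662, -0.609, -0.15]}
```

View pics/w4.png

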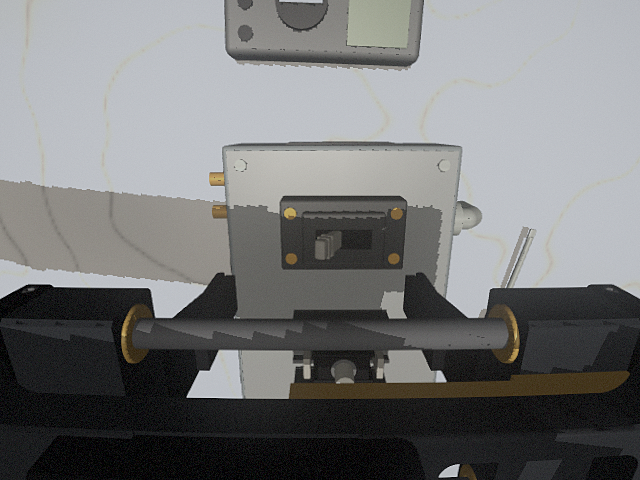

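```bash
cat > m.py <<'E'
from h import *
import sys
st=get_state();s=snapshot('wrist');T=np.array(st['tool_rot']);e=np.array(st['eef_pos'])
for a in sys.argv[2:]:
    u,v=map(float,a.split(','))
    print(a,'range',(T.T@(pt(s,u,v,st)-e)).round(1),pt(s,u,v,st).round(1),'plane',(T.T@(pt(s,u,v,st,z=float(sys.argv[1]))-e)).round(1))
E
python3 - <<'E'
from h import *
s=snapshot('wrist');cv2.imwrite('pics/w4c.png',cv2.resize(s['color'][290:400,250:430,::-1],None,fx=4,fy=4,interpolation=cv2.INTER_CUBIC))
E
```

```text
(no output)
```

View pics/w4c.png

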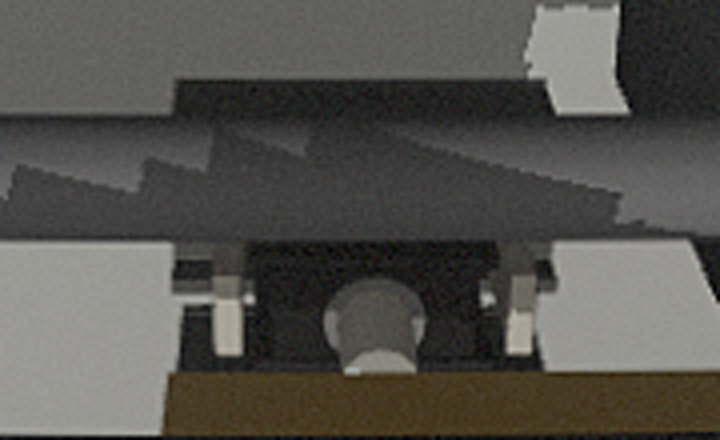

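```bash
python3 m.py 128.5 303.3,372.5 310.7,372.5 376.3,372.5 383,372.5 307,366 307,378.3 379.7,366 379.7,378.3
```

```text
303.3,372.5 range [ 67.4 -95.7 -12.8] [529.4 -73.  126.8] plane [ 65.7 -94.3 -12.7]
310.7,372.5 range [ 116.8 -134.7   -8.8] [ 541.  -110.4   77.4] plane [ 65.7 -94.3  -7.2]
376.3,372.5 range [ 67.4 -95.9  42.3] [583.5 -62.2 126.7] plane [ 65.6 -94.4  41.9]
383,372.5 range [ 67.2 -95.8  47.3] [588.4 -61.1 126.9] plane [ 65.6 -94.5  47. ]
307,366 range [ 66.4 -89.1  -9.9] [531.  -65.9 127.8] plane [ 65.7 -88.5  -9.9]
307,378.3 range [ 106.7 -133.   -11.8] [ 537.7 -109.3   87.5] plane [ 65.7 -99.6 -10. ]
379.7,366 range [ 67.1 -89.8  44.5] [584.4 -55.8 127. ] plane [ 65.6 -88.6  44.2]
379.7,378.3 range [ 108.5 -134.6   53.6] [602.2 -98.   85.6] plane [ 65.6 -99.7  44.8]
```

```bash
python3 -m handwheel '-1 0 -.04 .008 0; -1 0 -.08 .0175 0; -1 .01 -.0935 .0175 0; -1 .03 -.0935 .0175 0; -1 .044 -.0935 .0175 0; -1 .044 -.0935 .0175 0; -1 .044 -.0935 .0175 0'
python3 - <<'E'
from h import *
s=snapshot('wrist');cv2.imwrite('pics/w5.png',s['color'][:,:,::-1])
s=snapshot('top');cv2.imwrite('pics/t5.png',cv2.resize(s['color'][205:375,240:475,::-1],None,fx=3,fy=3))
s=snapshot('scene');cv2.imwrite('pics/s5.png',cv2.resize(s['color'][130:330,140:340,::-1],None,fx=3,fy=3))
E
```

```text
clock: 7.28
eef_pos: [559.7, -64.3, 151.6]
tool_rot: [[0.0, -0.199, 0.98], [0.0, 0.98, 0.199], [-1.0, 0.0, 0.0]]
contact_force: [-0.2, 0.4, -1.1]
grip_width: 1.001
```

View pics/w5.png

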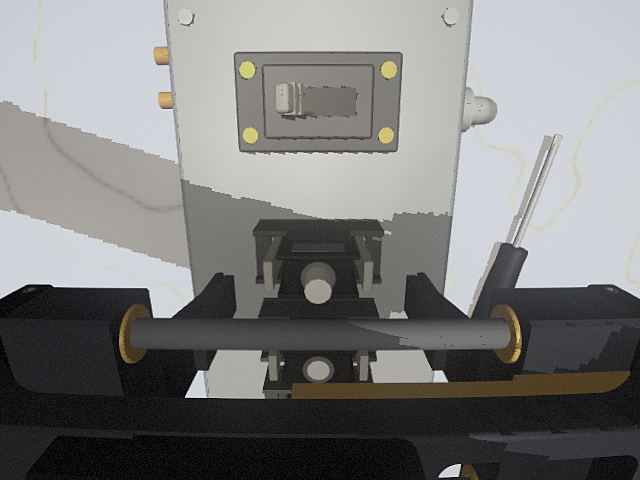

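View pics/s5.png

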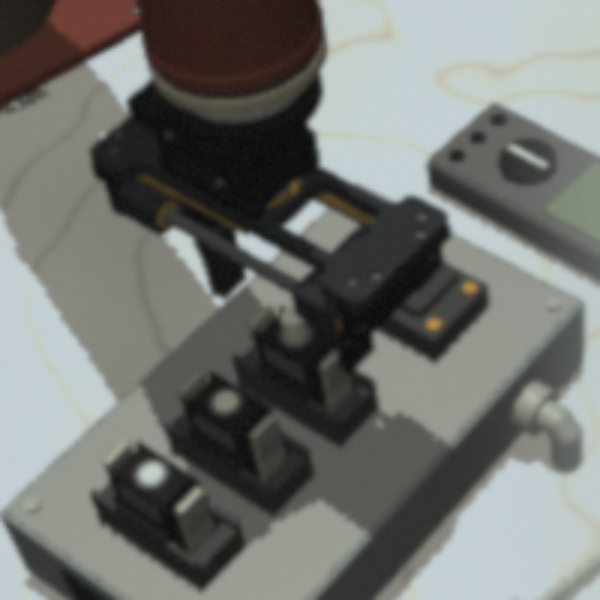

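```bash
python3 m.py 146.5 317.5,291 ; python3 m.py 128.5 265,270 371,270; python3 m.py 126 279,99 289,99; python3 m.py 92 247,70 389,70 250,135 386,135 | cut -c1-50
```

```text
317.5,291 range [ 6.5  1.4 -1.5] [558.1 -63.5 145.4] plane [ 5.4  1.9 -1.5]
265,270 range [ 24.3   5.4 -30.4] [529.  -65.3 127.4] plane [ 23.3   5.8 -30.2]
371,270 range [23.8  5.6 27.6] [585.7 -53.6 128. ] plane [23.3  5.8 27.5]
279,99 range [ 26.8  93.6 -20.2] [521.4  23.1 124.8] plane [ 25.7  93.5 -20.1]
289,99 range [ 27.   93.6 -15.3] [526.1  24.1 124.7] plane [ 25.7  93.4 -15.2]
247,70 range [ 59.9 112.  -41.5] [496.8  37.   91.
389,70 range [ 58.8 111.8  38.5] [575.2  52.7  92.
250,135 range [-153.2   78.4   -0.4] [543.6  12.1 
386,135 range [59.5 76.3 38.6] [582.4  17.9  92.1]
```

Run:
```python
from h import *
st=get_state();s=snapshot('wrist');T=np.array(st['tool_rot']);e=np.array(st['eef_pos'])
cv2.imwrite('pics/w5c.png',cv2.resize(s['color'][40:160,220:420,::-1],None,fx=4,fy=4,interpolation=cv2.INTER_CUBIC))
for u in range(270,312,2): print(u,(T.T@(pt(s,u,99,st)-e)).round(1))
```

```text
270 [ 52.5  95.7 -28. ]
272 [ 52.1  95.7 -26.8]
274 [ 52.5  95.7 -25.8]
276 [ 28.4  93.7 -21.8]
278 [ 28.5  93.7 -20.9]
280 [ 25.8  93.5 -19.6]
282 [ 25.9  93.5 -18.6]
284 [ 25.3  93.4 -17.6]
286 [ 25.8  93.5 -16.7]
288 [ 26.2  93.5 -15.7]
290 [ 26.5  93.5 -14.8]
292 [ 28.9  93.7 -14. ]
294 [ 29.1  93.7 -13. ]
296 [ 32.2  94.  -12.3]
298 [ 34.2  94.1 -11.4]
300 [ 35.8  94.3 -10.5]
302 [37.  94.4 -9.5]
304 [41.  94.7 -8.6]
306 [42.7 94.8 -7.7]
308 [45.5 95.1 -6.7]
310 [47.1 95.2 -5.7]
```

View pics/w5c.png

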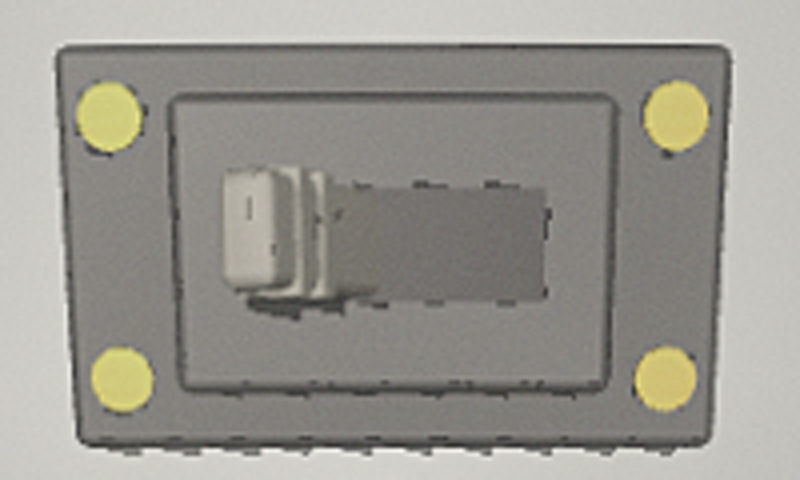

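```bash
python3 -m handwheel '-1 0 .001 -.0014 0; -1 .02 .001 -.0014 0; -1 .036 .001 -.0014 0; -1 .046 .001 -.0014 0; -1 .046 .001 -.0014 0; -1 .046 .001 -.0014 0'
python3 - <<'E'
from h import *
s=snapshot('wrist');cv2.imwrite('pics/w6.png',s['color'][:,:,::-1])
s=snapshot('scene');cv2.imwrite('pics/s6.png',cv2.resize(s['color'][170:320,140:320,::-1],None,fx=4,fy=4))
E
```

```text
clock: 8.43
eef_pos: [558.2, -64.1, 105.6]
tool_rot: [[0.001, -0.199, 0.98], [-0.0, 0.98, 0.199], [-1.0, -0.0, 0.0]]
contact_force: [0.6, 0.6, 0.8]
grip_width: 1.003
```

View pics/w6.png

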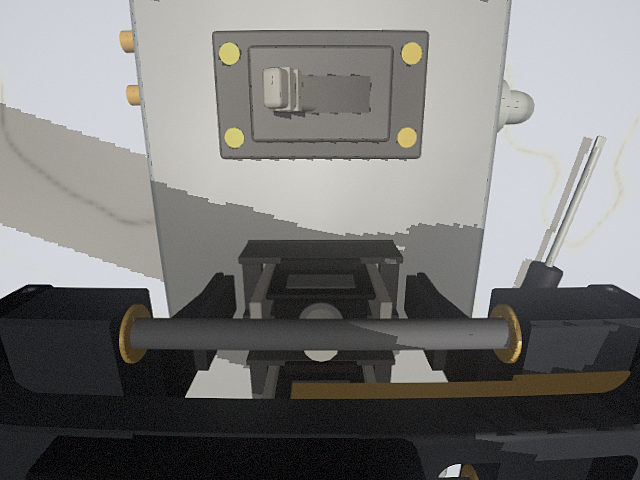

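View pics/s6.png

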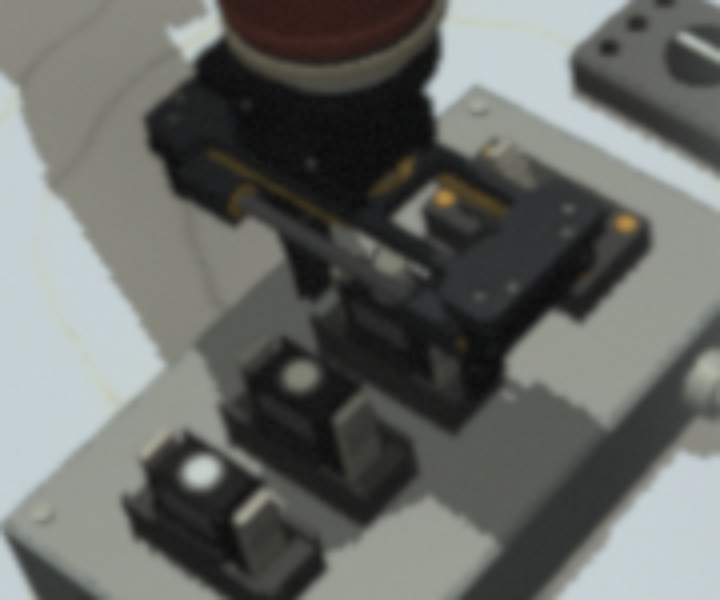

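```bash
python3 -m handwheel '0 0 0 0 0; 1 0 0 0 0; 1 0 0 0 0; 1 0 0 0 0; 1 0 0 0 0; 1 0 0 0 0; 1 0 0 0 0;1 0 0 0 0' 25
```

```text
clock: 9.52
eef_pos: [558.0, -64.0, 105.3]
tool_rot: [[0.0, -0.199, 0.98], [-0.0, 0.98, 0.199], [-1.0, -0.0, 0.0]]
contact_force: [0.3, 0.0, 1.7]
grip_width: 0.558
```

```bash
python3 -m handwheel '1 -.002 0 0 0; 1 -.004 0 0 0; 1 -.006 0 0 0; 1 -.006 0 0 0'
```

```text
clock: 10.02
eef_pos: [557.9, -64.0, 111.3]
tool_rot: [[0.0, -0.199, 0.98], [0.0, 0.98, 0.199], [-1.0, -0.0, 0.0]]
contact_force: [0.3, -0.4, -3.5]
grip_width: 0.56
```

```bash
python3 -m handwheel '1 -.006 0 0 0; 1 -.012 0 0 0; 1 -.018 0 0 0; 1 -.024 0 0 0; 1 -.029 0 0 0; 1 -.034 0 0 0; 1 -.034 0 0 0'
python3 - <<'E'
from h import *
s=snapshot('wrist');cv2.imwrite('pics/w7.png',s['color'][:,:,::-1])
s=snapshot('scene');cv2.imwrite('pics/s7.png',cv2.resize(s['color'][170:320,140:320,::-1],None,fx=4,fy=4))
E
```

```text
clock: 10.9
eef_pos: [558.2, -64.0, 145.6]
tool_rot: [[0.001, -0.199, 0.98], [0.0, 0.98, 0.199], [-1.0, -0.0, 0.001]]
contact_force: [-0.3, 0.4, -1.5]
grip_width: 0.563
```

View pics/s7.png

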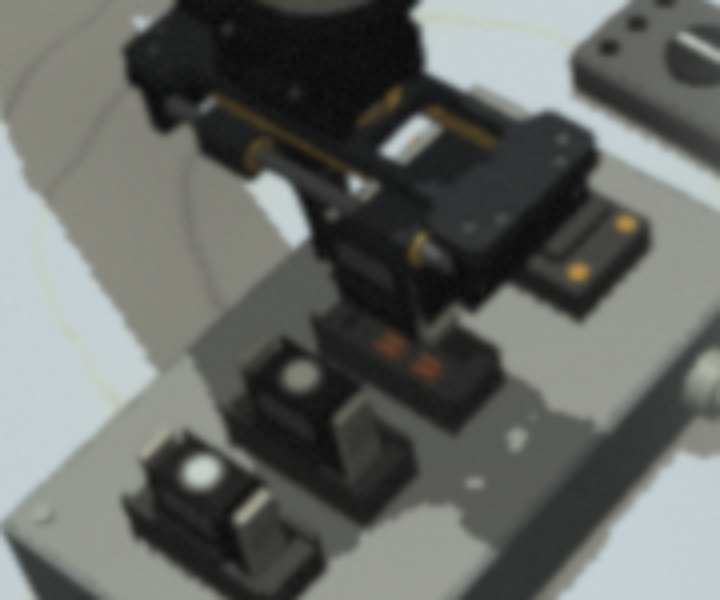

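The carrier is out, with the empty base and copper contacts visible at about (410,360). I'll raise it to 100 mm above where it sat.

```bash
python3 -m handwheel '1 -.015 0 0 0; 1 -.03 0 0 0; 1 -.045 0 0 0; 1 -.055 0 0 0; 1 -.06 0 0 0; 1 -.06 0 0 0; 1 -.06 0 0 0; 1 -.06 0 0 0'
python3 - <<'E'
from h import *
s=snapshot('wrist');cv2.imwrite('pics/w8.png',s['color'][:,:,::-1])
s=snapshot('top');cv2.imwrite('pics/t8.png',cv2.resize(s['color'][180:400,190:530,::-1],None,fx=2.2,fy=2.2))
s=snapshot('scene');cv2.imwrite('pics/s8.png',cv2.resize(s['color'][120:320,120:340,::-1],None,fx=3,fy=3))
E
```

```text
clock: 12.0
eef_pos: [557.7, -64.0, 204.8]
tool_rot: [[-0.001, -0.199, 0.98], [-0.0, 0.98, 0.199], [-1.0, -0.0, -0.001]]
contact_force: [-0.1, 1.2, -1.7]
grip_width: 0.561
```

View pics/w8.png

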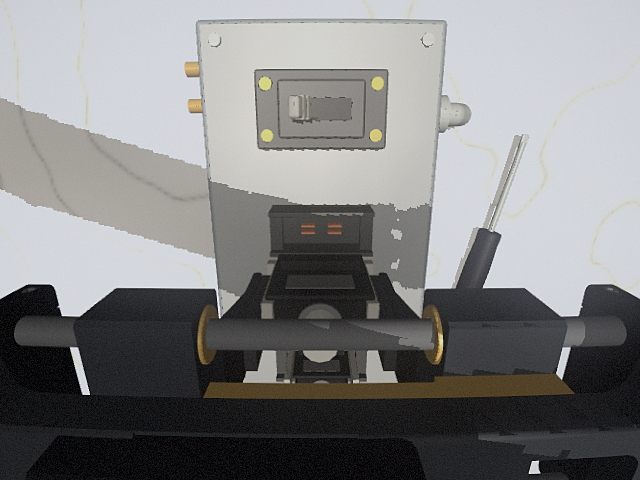

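View pics/s8.png

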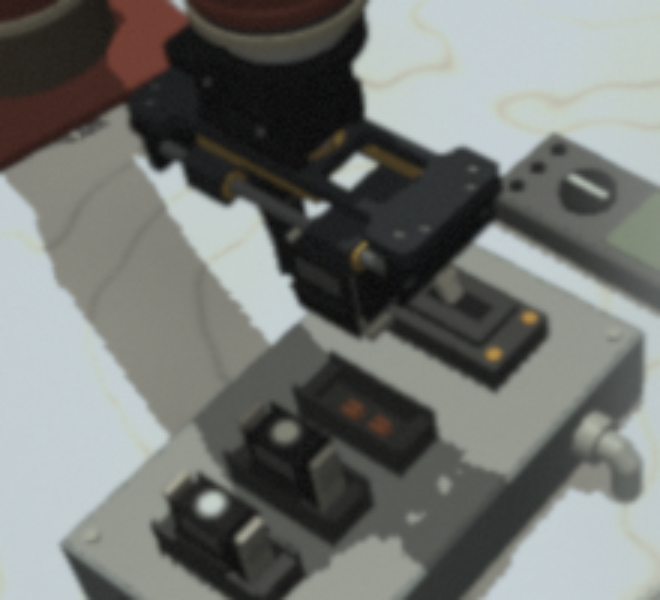

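View pics/t8.png

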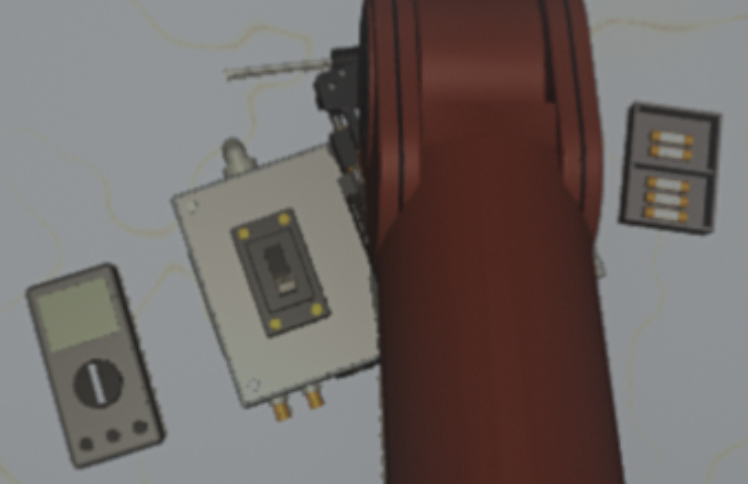

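Run:
```python
from h import *
s=snapshot('top')
c=np.array([560.24,-68.85]);th=.1988;R=np.array([[np.cos(th),-np.sin(th)],[np.sin(th),np.cos(th)]])
im=s['color'][250:335,285:350,::-1];cv2.imwrite('pics/t9.png',cv2.resize(im,None,fx=7,fy=7,interpolation=cv2.INTER_CUBIC))
M=np.array(s['camera_from_world']);K=np.array([[s['fx'],0,s['cx']],[0,s['fy'],s['cy']],[0,0,1]]);d=np.array([s['k1'],0,0,0,0.])
for x in (-18.3,-16.7,-15):
    w=np.r_[c+R@np.array([x,98]),126]; p,_=cv2.projectPoints(w[None],cv2.Rodrigues(M[:3,:3])[0],M[:3,3],K,d);print(x,((p[0,0]-[285,250]+.5)*7).round(1))
st=get_state();print(st['contact_force'],np.abs(st['joint_vel']).max())
```

```text
-18.3 [253.7 425.5]
-16.7 [251.6 419.5]
-15 [249.4 413.2]
[ 0.45501308  0.03186752 -2.98686741] 0.0020620445647739124
```

View pics/t9.png

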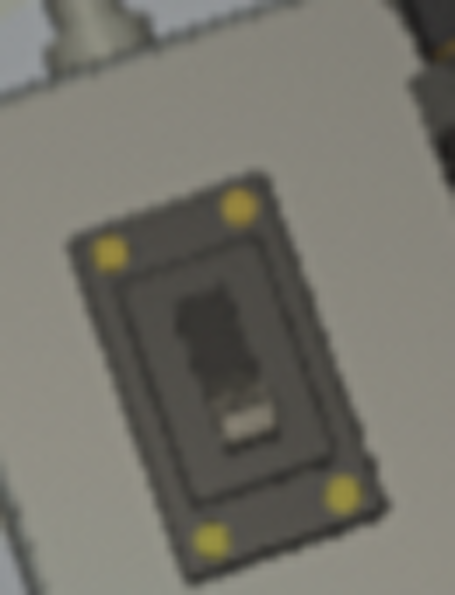

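```bash
python3 -c "
from rig import *
print(job_done()); print(get_state()['eef_pos'],get_state()['clock'])"
```

```text
the job is handed in; nothing more can be done
None
the job is handed in; nothing more can be done
```

I turned the main switch off, pulled the blown carrier straight up out of its base, and handed the job in. It was the carrier nearest the switch, whose striker button measured 146 mm high against 130 mm on the other two.

- **Switch:** I pushed the toggle until the force rose to 15 N with almost no further movement, so it was against its stop. After I backed off, the top camera put the tip about 17–18 mm to -x of the pivot, where 18 mm is expected. The wrist camera gave a little less, about 16.7 mm or 0.41 rad of lean instead of 0.45, and its slope reading was about 0.39 rad. I put that down to measurement error.
- **Carrier:** I pinched it at 25 N; the jaw opening read about 49 mm, against 50 mm with both catches in. I then raised the tool 99.5 mm, keeping it level and steady, with only about the carrier's own weight (2–3 N) on the wrist.
- **Surroundings:** The last pictures show that carrier's base empty and the other two carriers still seated. The meter, screwdriver and tray look undisturbed.

The job took about 12 s on the robot's clock. I couldn't read the state after handing in, so the final second of holding is unchecked.

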